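# Clear the blade box and hold its lock open

## Task

I want to open the grey blade box on the tiled worktop. First take the flat aluminium tin off its lid and stack it squarely, edges lined up, on top of the pile of two like it; then take the key standing in the wooden block, push it fully home in the lock on the lid, past the sticky pins, and only then turn it a quarter turn clockwise (seen from above). The lock springs back, so do not let go: finish still gripping the key, held fully turned, so that I can lift the lid, and leave the clipper, trimmer and brush where they lie.

Things in the scene. Friction and masses are not known exactly. Their poses are not given: they have to be found in the camera images.
- lockbox: heavy grey painted steel box fixed to the surface, 160 (x) by 230 (y) by 70 mm high, flat lid with no handle. Origin: centre of its underside. The lock is in the lid at (0, -65 mm) of the box's frame; tin_top starts on the other half of the lid, about (0, +55 mm).
- lock_face (a point): centre of the face of the round brass lock plug (34 mm across, in a square steel plate 52 mm wide, just below the face), 72 mm above the surface, 2 mm above the lid. The slot goes straight down, 14.6 mm along this point's x, 5.4 mm along y; its mouth is a funnel 20.6 by 11.4 mm, narrowing to the slot over 4 mm. z points up; the point turns with the plug.
- lock_pins (a point): point in the slot 14 mm below the lock face, turning with the plug. Two spring pins stand side by side in the slot, tops 14 to 20 mm below the face; the key's tip pushes them straight down to 26 mm. They are sticky: this takes 5 to 8 N in all.
- plug (a joint): turn of the lock plug in rad: 0 at rest (slot along the box's x), grows as the key turns clockwise seen from above, stop at 1.57. A spring returns it to 0 when let go (0.03 N m at 0, 0.11 N m at the stop). The key has about 0.11 rad of play in the slot each way, so the hand must turn up to 0.25 rad farther than the plug.
- key: key, 35 g: black plastic head 30 mm wide (x), 9 mm thick (y), 36 mm tall (z), above a flat steel blade. Origin: centre of the head's underside (the shoulder); z up to the head. Alike after half a turn about z. It stands upright in the key block, its shoulder on the block's top (34 mm above the surface), head showing; fully home in the lock, the shoulder lies on the plug's face.
- key_tip (a point): middle of the rounded end of the key's blade, 26 mm below the key's origin; the blade is 13 mm wide (key's x), 4 mm thick (y), 26 mm long.
- key_block: dark wooden block fixed to the surface, 60 by 60 by 34 mm high, with the slot that holds the key (30 mm deep, 15.6 by 6.6 mm) in the middle of its top. Origin: centre of its underside.
- tin_top: closed flat aluminium tin, 90 (x) by 60 (y) by 24 mm high, 120 g, with smooth straight sides; starts on the lid of the box (70 mm above the surface). Origin: centre of its underside. To be stacked on tin_mid.
- tin_mid: a tin just like tin_top, lying on tin_low, square with it. Origin: centre of its underside, 24 mm above the surface.
- tin_low: a tin just like tin_top, lying on the work surface, the bottom of the pile. Origin: centre of its underside.
- clipper: bystander: matte black hair clipper, 45 (x) by 185 (y) by 38 mm high, lying on the surface. Origin: on the underside under the middle of its black body.
- trimmer: bystander: steel detail trimmer, 34 (x) by 128 (y) by 27 mm high, lying on the surface. Origin: on the underside under the middle of its handle.
- brush: bystander: wooden paddle brush lying bristles down, 75 (x) by 220 (y) by 27 mm high. Origin: on the underside, where handle and paddle meet.
Mind the look-alikes: they are no part of the job. Leave any green or yellow look-alike of the tin_top alone.

How it is judged:
By the outcome, as a careful person would: the job done as asked, in the order asked, and still so for the second after the job is handed in, while the arm keeps its last pose, push and grip.
It also fails if it takes over 67 s, if anything falls off the work surface, if the arm or the gripper's body presses on something with over 40 N, if the wrist force passes 120 N, or if a joint passes its speed limit or range.

## Robot

A 6-joint arm with a two-finger parallel gripper is mounted at the origin on the work surface. World frame = base frame: x ahead of the robot, y to its left, z up, the work surface at z = 0. Lengths are in m, angles in rad, forces in N, time in s.
With the tool pointing down it reaches from about 0.3 to 0.775 m from the base axis. Payload 14.6 kg.
Tool frame: the origin (TCP) lies at the very end of the fingers, on their centre line; the grasp point (between the pads) lies 19 mm behind it; z points along the fingers, y is the line along which they close (so a half turn about z gives the same grasp; the last joint's range is limited). The gripper opens to 94 mm and grips with 3 to 60 N. Pads are 16 mm wide; open, the fingers measure 119 mm over their backs; the gripper's body (75 mm by 177 mm) begins 78 mm behind the grasp point.
Start: joints at [-1.371, 0.3, 1.521, -0, 1.321, -0.067], TCP at [0.145, -0.531, 0.205] pointing down, gripper open.
Joint ranges: [-3.03, 3.03], [-0.79, 2.21], [0.23, 2.52], [-1.04, 4.18], [0, 3.07], [-2.55, 2.55]. Speed limits (rad/s): [2.22, 2.22, 2.57, 3.14, 3.14, 3.14].

## Interface

Orientations are given as [roll, pitch, yaw] about the fixed x, y, z axes, in that order (R = Rz(yaw) Ry(pitch) Rx(roll)).
In Python, from station import ctrl, cams gives the robot as it stands. The module is installed in compiled form; this text tells all that it offers.
- The arm moves only by the tool arm_command, never from a script. Its argument "plan" is a list that holds one entry, the list of rows, each a list of 7 numbers: the shift along the tool's x, y, z in shares of 75 cm (1.0 is 75 cm), then the turn, a rotation vector about the tool's x, y, z in a scale on which 1.0 is 2 pi rad, then the closure, from -1 (fully open) to 1 (shut). A call has 1 to 12 rows; each row is the pose to reach, as a shift and turn from the pose commanded when the call began, along the tool's axes at that moment; what a row does not reach only later rows make up. A row lasts 1/10 s, in which the tool goes at most 50 mm and 8.59 degrees, less where a joint would pass 70% of its speed; a pose out of reach is approached as far as the arm can. A call with a gripper value outside its range is refused whole. The fingers move at their own pace and stop on an object; "squeeze" is the grip in N (left out, the last holds). Time passes only in rows, so rows that repeat a pose let the fingers close. It gives the time, the measured TCP pose, the force, the opening and the grip force at its end, in the units of the state.
- ctrl.get_obs(): the state, without advancing time (a new reading comes with each control period).
- cams.camera(name): name is "side" or "top" or "wrist"; returns (picture, depth): 420x560x3 uint8, blue, green, red; 420x560 float32, m along the optical axis (not along the pixel's ray), 0 where there is no reading.
- cams.camera_info(name): a dict with "fx", "fy", "cx", "cy" (pixels), "world_to_cam" (4x4, takes a point from world to camera coordinates). Camera axes: x right, y down, z forward; pixel columns grow to the right and rows downward; lengths in m; the calibration is good to about 2 mm. The wrist camera is an equidistant fisheye: a pixel r from the principal point sees the ray r / f radians off the axis. A picture is of the moment at which its call begins: read the wrist's pose just before it. camera_info takes no time and is no camera call; for the wrist camera it gives the pose at the moment of the call.
- ctrl.hand_in(): hands the job in; it is judged then, once.
The state is a dict: "time_s": time; "qpos": joint angles; "joint_vel": joint speeds; "tau": joint torques, N m; "ee_pos": TCP position; "eef_rot": TCP orientation; "force": force on the tool from outside, world axes, zero at the start; "moment": the same for the moment, N m; "grip_width": finger opening in m; "grip_force": force on a finger pad.
Only numpy, scipy, OpenCV 4.12 (cv2) and the standard library are available. Lean on these libraries where they do the work, as an engineer would, in place of code of your own. Each camera call takes 0.05 s, during which the arm holds its last target. There are 200 camera calls.

## Working session

There is one attempt and no reset: what is moved stays moved. The work goes in short steps, Python scripts to look and compute and a tool call to move; the robot and the scene stay as the last step left them, time stands still between calls to the robot, and variables do not carry over. Pictures are saved under pics/ and viewed, at most 10 in all, crops included, and the job is handed in when it is done.

Besides the shell and the picture viewer there is one more tool, called after ">>>" as name(argument=value, ...), one argument or row to a line, values as JSON. arm_command: Moves the arm, as the interface text tells. Its arguments: {"type":"object","properties":{"plan":{"type":"array"},"squeeze":{"type":"number"}},"required":["plan"]}

```bash
mkdir -p pics; cat > h.py <<'E'
import numpy as np, cv2
from station import ctrl, cams
def save():
    for n in ("top","side"):
        p,d=cams.camera(n); cv2.imwrite(f"pics/{n}0.png",p); np.savez(f"{n}0.npz",p=p,d=d)
def back(info,u,v,depth=None,z=None):
    """pixel -> world, by depth or by plane height z"""
    T=np.linalg.inv(info["world_to_cam"])
    r=np.array([(u-info["cx"])/info["fx"],(v-info["cy"])/info["fy"],1.])
    if depth is not None: return T[:3,:3]@(r*depth)+T[:3,3]
    w=T[:3,:3]@r; return T[:3,3]+w*(z-T[2,3])/w[2]
def cloud(info,d):
    v,u=np.mgrid[:420,:560]; T=np.linalg.inv(info["world_to_cam"])
    r=np.stack([(u-info["cx"])/info["fx"]*d,(v-info["cy"])/info["fy"]*d,d],-1)
    return r@T[:3,:3].T+T[:3,3]
E
python3 - <<'E'
from h import *
save()
for n in ("top","side"):
    i=cams.camera_info(n); print(n,i["fx"],i["cx"],i["cy"]); print(np.round(np.linalg.inv(i["world_to_cam"]),3))
o=ctrl.get_obs(); print(o)
a=cv2.imread("pics/top0.png");b=cv2.imread("pics/side0.png")
E
```

```text
top 380.47240940262554 280.89839952749037 213.493602805613
[[ 0.016 -0.994  0.109  0.484]
 [-1.    -0.015  0.012 -0.008]
 [-0.011 -0.109 -0.994  0.802]
 [ 0.     0.     0.     1.   ]]
side 482.5850477882684 274.23657446063487 207.179575058951
[[ 0.977 -0.142  0.156  0.403]
 [-0.211 -0.702  0.681 -0.708]
 [ 0.012 -0.698 -0.716  0.809]
 [ 0.     0.     0.     1.   ]]
{'time_s': 0.1, 'qpos': array([-1.37060872e+00,  3.00387948e-01,  1.52148084e+00,  6.37210703e-06,
        1.32066269e+00, -6.65887366e-02]), 'joint_vel': array([ 0.00172886, -0.00089901,  0.00019413,  0.00154538, -0.00025621,
        0.00054905]), 'tau': array([ 1.21961995e-03, -5.32646048e+01, -3.53284800e+01,  7.09606125e-02,
        2.35157524e-02, -6.25227017e-05]), 'ee_pos': array([ 0.14495577, -0.5303371 ,  0.20497434]), 'eef_rot': array([-3.14065632e+00, -6.86275975e-05,  2.66774735e-01]), 'force': array([0.42138288, 0.12541029, 0.36446906]), 'moment': array([ 0.02636281, -0.03971829,  0.00622625]), 'grip_force': 0.0, 'grip_width': 0.09413037252588417}
```

View pics/top0.png

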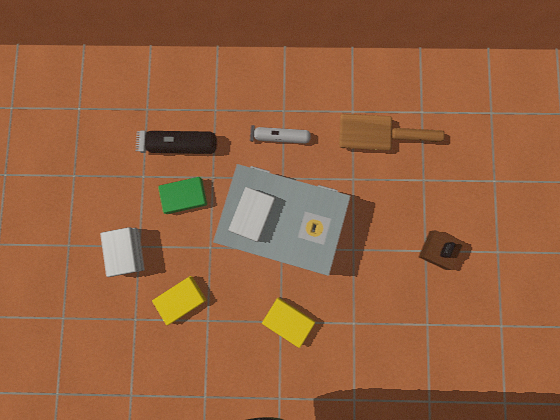

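View pics/side0.png

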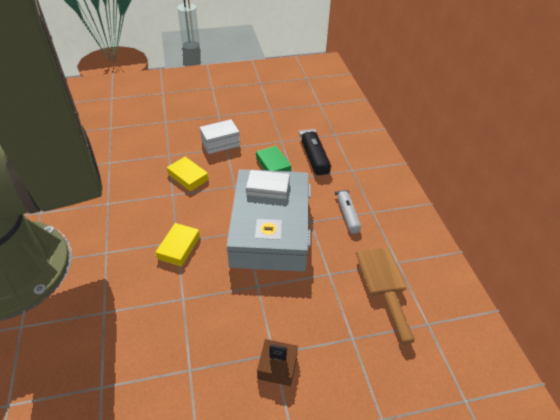

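The top view shows the tin on the lid at (252,214), the pile at (120,252), the key block at (443,250) with the key head at (450,249), and the lock at (314,228). The side view shows the same things at (268,185), (220,136), (277,362) with the head at (278,352), and (268,229).

Things that could be mistaken for tin_top:
- The aluminium tin on the lid at (252,214). This is the one I choose.
- The pile at (120,252), which is the target.
- The green tin at (183,195) and the yellow tins at (180,300) and (290,322), which I leave alone.

```bash
cat >> h.py <<'E'
def rect(xy):
    """min-area rectangle of world xy points -> centre, (long,short), direction angle of long side (rad)"""
    (c,s,a)=cv2.minAreaRect((np.asarray(xy)*1000).astype(np.float32))
    a=np.radians(a)
    if s[0]<s[1]: s=s[::-1]; a+=np.pi/2
    return np.round(c,1),np.round(s,1),round((a+np.pi/2)%np.pi-np.pi/2,4)
def comp(mask,seed):
    n,l=cv2.connectedComponents(mask.astype(np.uint8),connectivity=4)
    v,u=seed; k=np.bincount(l[v-4:v+5,u-4:u+5].ravel(),minlength=n); k[0]=0
    return l==k.argmax()
E
python3 - <<'E'
from h import *
S={"top":dict(tin=(214,252),pile=(250,118),lid=(190,300),block=(240,432),key=(249,450),lock=(228,314)),
   "side":dict(tin=(183,268),pile=(132,220),lid=(215,248),block=(360,270),key=(352,278),lock=(229,259))}
for n in S:
    f=np.load(n+"0.npz"); d=f["d"]; i=cams.camera_info(n); P=cloud(i,d); hsv=cv2.cvtColor(f["p"],cv2.COLOR_BGR2HSV)
    for k,(v,u) in S[n].items():
        zz=np.median(P[v-2:v+3,u-2:u+3,2]); print(n,k,"z",round(zz*1000,1),"std",np.round(P[v-2:v+3,u-2:u+3,2].std()*1000,2),"hsv",hsv[v,u])
        if k=="lock":
            m=(hsv[...,1]>120)&(abs(hsv[...,0].astype(int)-25)<8)&(abs(P[...,2]-.072)<.012)
        else: m=abs(P[...,2]-zz)<(.006 if k!="block" else .005)
        m=comp(m,(v,u)); v_,u_=np.nonzero(m)
        # cast the pixel rays of the mask on the plane z
        xy=np.array([back(i,a,b,z=zz)[:2] for a,b in zip(u_,v_)])
        print("   n",m.sum(),*rect(xy),"mean",np.round(xy.mean(0)*1000,1))
t=np.load("top0.npz")["p"]; s=np.load("side0.npz")["p"]
a=cv2.resize(t[180:280,215:345],None,fx=3,fy=3); b=cv2.resize(s[160:260,220:320],None,fx=3,fy=3); 
cv2.imwrite("pics/c1.png",np.hstack([a,b]))
E
```

```text
top tin z 93.9 std 1.58 hsv [ 23   5 186]
   n 1514 [560.9  57.2] [89.6 59.7] -0.3516 mean [560.5  57.4]
top pile z 48.0 std 1.03 hsv [ 17   9 199]
   n 1384 [486.5 323.5] [89.7 61.5] 0.2 mean [486.2 323.8]
top lid z 69.9 std 1.31 hsv [ 86  13 140]
   n 8209 [555.   1.] [230. 160.] 1.3066 mean [552.4 -10.4]
top block z 33.6 std 2.02 hsv [ 11 156  98]
   n 784 [ 500.9 -322.3] [62.3 60.9] 1.1507 mean [ 500.6 -320.7]
top key z 70.0 std 7.42 hsv [ 8 49 42]
   n 82 [ 500.5 -321.2] [29.4 10. ] -0.4297 mean [ 500.7 -321.3]
top lock z 57.5 std 6.94 hsv [120  18  56]
   n 202 [538.3 -63.5] [31.4 31.3] 0.0086 mean [539.  -63.7]
side tin z 93.7 std 1.06 hsv [120   1 237]
   n 823 [561.   49.6] [89.6 66.9] -0.3553 mean [561.4  50.3]
side pile z 47.7 std 1.36 hsv [105   2 237]
   n 520 [487.8 316.4] [89.8 67.8] 0.2142 mean [487.  317.5]
side lid z 70.1 std 1.26 hsv [ 94  20 190]
   n 4929 [555.   -4.8] [235.4 159.2] 1.3057 mean [550.6 -29.8]
side block z 33.7 std 151.84 hsv [ 12 146  75]
   n 961 [ 501.1 -326.9] [62.7 60.2] 1.1442 mean [ 500.2 -330.2]
side key z 63.4 std 4.54 hsv [120  26  40]
   n 93 [ 501.2 -326.7] [28.2 14.3] -0.3144 mean [ 501.6 -327.8]
side lock z 71.2 std 1.35 hsv [ 15   2 220]
   n 121 [538.7 -62.5] [28.7 27.4] -0.2014 mean [538.6 -63.2]
```

View pics/c1.png

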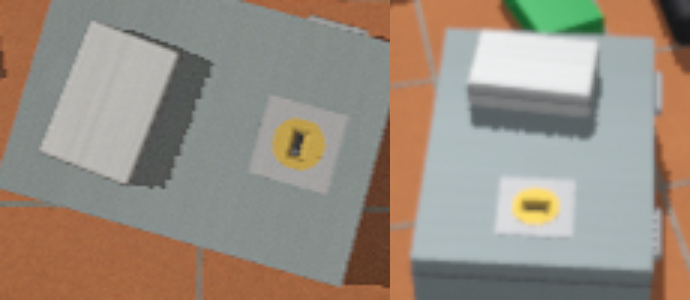

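The crop shows the chosen aluminium tin alone on the lid, with the slot along the box's x. Measured heights (94, 48, 70, 34 and 70 mm) and sizes all match the text. I'll use the half-turned grasp (yaw + π), which leaves joint 6 room for the quarter turn.

```bash
cat >> h.py <<'E'
from scipy.spatial.transform import Rotation as Ro
def go(x,y,z,yaw,o=None):
    """mm, rad: prints shift (mm) and turn for the next call from the measured pose"""
    o=o or ctrl.get_obs(); R0=Ro.from_euler("xyz",o["eef_rot"]); R1=Ro.from_euler("xyz",[np.pi,0,yaw])
    print("go",np.round(R0.inv().apply(np.array([x,y,z])-o["ee_pos"]*1000),1),np.round((R0.inv()*R1).as_rotvec(),3),"t",o["time_s"],"F",np.round(o["force"],1))
E
python3 -c "
from h import *
go(561,57,200,2.79)"
```

```text
go [ 556.2 -456.9    5.4] [-0.000e+00 -1.000e-03 -2.523e+00] t 0.1 F [0.4 0.1 0.4]
```

Units first: shifts go in shares of 75 cm and turns go in shares of 2 pi rad. So 556 mm / 750 = 0.7413, -457 mm / 750 = -0.6093, -2.523 rad / 6.2832 = -0.4015.

>>> arm_command(
  plan=[
    [[0.7413, -0.6093, 0.0067, 0, 0, -0.4015, -1], [0.7413, -0.6093, 0.0067, 0, 0, -0.4015, -1], [0.7413, -0.6093, 0.0067, 0, 0, -0.4015, -1], [0.7413, -0.6093, 0.0067, 0, 0, -0.4015, -1], [0.7413, -0.6093, 0.0067, 0, 0, -0.4015, -1], [0.7413, -0.6093, 0.0067, 0, 0, -0.4015, -1], [0.7413, -0.6093, 0.0067, 0, 0, -0.4015, -1], [0.7413, -0.6093, 0.0067, 0, 0, -0.4015, -1], [0.7413, -0.6093, 0.0067, 0, 0, -0.4015, -1], [0.7413, -0.6093, 0.0067, 0, 0, -0.4015, -1], [0.7413, -0.6093, 0.0067, 0, 0, -0.4015, -1], [0.7413, -0.6093, 0.0067, 0, 0, -0.4015, -1]],
  ],
  squeeze=25,
)

```text
time_s: 1.3
ee_pos: [0.4924, -0.0388, 0.2012]
eef_rot: [-3.141, 0.0, 2.073]
force: [0.7, -0.1, 0.2]
grip_width: 0.0939
grip_force: 0.0
```

```bash
python3 -c "
from h import *
go(561,57,200,2.79)"
```

```text
go [ 50.9 106.2   1.2] [-0.    -0.    -0.717] t 1.3 F [ 0.7 -0.1  0.2]
```

Scaled: 106 mm / 750 = 0.1413, 51 mm / 750 = 0.068, -0.717 rad / 6.2832 = -0.1141.

>>> arm_command(
  plan=[
    [[0.068, 0.1413, 0.0013, 0, 0, -0.1141, -1], [0.068, 0.1413, 0.0013, 0, 0, -0.1141, -1], [0.068, 0.1413, 0.0013, 0, 0, -0.1141, -1], [0.068, 0.1413, 0.0013, 0, 0, -0.1141, -1], [0.068, 0.1413, 0.0013, 0, 0, -0.1141, -1], [0.068, 0.1413, 0.0013, 0, 0, -0.1141, -1]],
  ],
)

```text
time_s: 1.9
ee_pos: [0.5605, 0.0546, 0.1998]
eef_rot: [-3.141, -0.001, 2.786]
force: [-0.2, -0.5, 0.5]
grip_width: 0.0944
grip_force: 0.0
```

```bash
cat >> h.py <<'E'
def wrist(name):
    i=cams.camera_info("wrist"); p,d=cams.camera("wrist"); cv2.imwrite(f"pics/{name}.png",p); np.savez(name+".npz",p=p,d=d,T=i["world_to_cam"]); return i,p,d
def wray(i,u,v,z):
    """fisheye pixels -> world xy (m) on plane z"""
    u=np.asarray(u,float);v=np.asarray(v,float)
    x=(u-i["cx"]);y=(v-i["cy"]);r=np.hypot(x,y)+1e-9;t=r/i["fx"]
    r_=np.stack([np.sin(t)*x/r,np.sin(t)*y/r,np.cos(t)],-1)
    T=np.linalg.inv(i["world_to_cam"]); w=r_@T[:3,:3].T
    return (T[:3,3]+w*((z-T[2,3])/w[...,2])[...,None])[...,:2]
def wpix(i,P):
    c=i["world_to_cam"]@np.append(P,1); r=np.hypot(c[0],c[1]); t=np.arctan2(r,c[2])*i["fx"]/r
    return c[0]*t+i["cx"],c[1]*t+i["cy"]
E
python3 - <<'E'
from h import *
go(561,57,200,2.79)
i,p,d=wrist("w1")
print({k:i[k] for k in("fx","fy","cx","cy")}); print(np.round(np.linalg.inv(i["world_to_cam"]),3))
print("tin px",wpix(i,[.561,.057,.094]),"lock px",wpix(i,[.538,-.063,.072]),"pile",wpix(i,[.4865,.3235,.048]))
E
```

```text
go [ 0.3  2.4 -0.2] [-0.    -0.001 -0.004] t 1.9 F [-0.2 -0.5  0.5]
{'fx': 325.19226210127806, 'fy': 325.19226210127806, 'cx': 277.55992967846885, 'cy': 211.70360244305147}
[[ 0.347  0.903  0.254  0.488]
 [ 0.938 -0.335 -0.093  0.081]
 [ 0.001  0.271 -0.963  0.378]
 [ 0.     0.     0.     1.   ]]
tin px (np.float64(280.4880792706847), np.float64(208.61284903973296)) lock px (np.float64(163.06839938563513), np.float64(222.02838752776088)) pile (np.float64(476.4491232690741), np.float64(61.05959274236568))
```

View pics/w1.png

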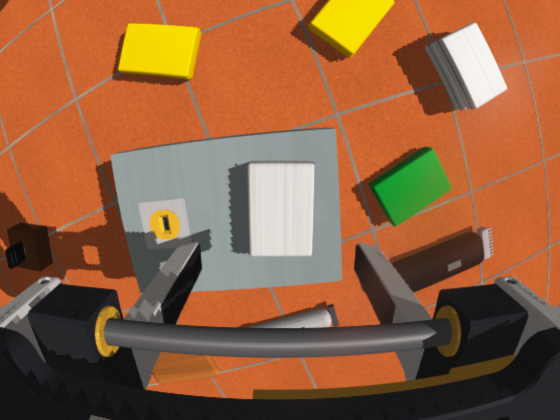

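The wrist view shows the tin at (281,208), the lock at (165,223), the pile at (473,65) and the key at (15,255), all close to where I predicted them. Next I'll measure the tin and lock precisely from here.

```bash
cat >> h.py <<'E'
def wcloud(i,d):
    v,u=np.mgrid[:420,:560].astype(float); x=u-i["cx"];y=v-i["cy"];r=np.hypot(x,y)+1e-9;t=r/i["fx"]
    c=np.stack([np.tan(t)*x/r*d,np.tan(t)*y/r*d,d],-1); T=np.linalg.inv(i["world_to_cam"]); return c@T[:3,:3].T+T[:3,3]
def wface(i,p,d,seed,z,tol=.006,smax=60,vmin=150):
    P=wcloud(i,d); hsv=cv2.cvtColor(p,cv2.COLOR_BGR2HSV)
    m=comp((abs(P[...,2]-z)<tol)&(hsv[...,1]<smax)&(hsv[...,2]>vmin),seed); v,u=np.nonzero(m)
    print("z med",np.round(np.median(P[m][:,2])*1000,1)); return rect(wray(i,u,v,z))
def wlock(i,p,d):
    P=wcloud(i,d); hsv=cv2.cvtColor(p,cv2.COLOR_BGR2HSV)
    m=(hsv[...,1]>110)&(hsv[...,2]>110)&(abs(hsv[...,0].astype(int)-25)<5)
    xy=wray(i,*np.meshgrid(np.arange(560),np.arange(420)),.072)
    m&=np.hypot(xy[...,0]-.538,xy[...,1]+.063)<.025
    n=np.argwhere(m); h=cv2.convexHull(n[:,::-1].astype(np.int32)); f=np.zeros(m.shape,np.uint8); cv2.fillConvexPoly(f,h,1)
    c=xy[f>0].mean(0); print("lock centre",np.round(c*1000,1),"r",np.round(np.sqrt(f.sum()/m.sum()),2), rect(xy[f>0]))
    s=(f>0)&(hsv[...,2]<100)&(np.hypot(*(xy-c).transpose(2,0,1))<.0125); q=xy[s]; print(" slot",*rect(q),len(q))
E
python3 - <<'E'
from h import *
f=np.load("w1.npz"); i=cams.camera_info("wrist"); i["world_to_cam"]=f["T"]; p,d=f["p"],f["d"]
print("tin",wface(i,p,d,(208,281),.094))
print("pile",wface(i,p,d,(65,473),.048))
wlock(i,p,d)
E
```

```text
z med 92.9
tin (array([563.6,  56.7]), array([88.4, 58.5]), np.float64(-0.3537))
z med 47.1
pile (array([489.5, 322.4]), array([88.2, 57.9]), np.float64(0.2004))
lock centre [540.6 -62.8] r 1.12 (array([540.5, -62.9]), array([32.8, 30.4]), np.float64(1.235))
 slot [540.  -60.7] [13.1  4.8] -0.3136 56
```

```bash
python3 -c "
from h import *
go(562.3,57,74,2.789)"
```

```text
go [ -0.9   3.  125.9] [-0.    -0.001 -0.008] t 1.95 F [-0.1 -0.7 -0.3]
```

Scaled: 126 mm / 750 = 0.168, 112 mm / 750 = 0.1493, -0.008 rad / 6.2832 = -0.0013.

>>> arm_command(
  plan=[
    [[-0.0013, 0.004, 0.06, 0, 0, -0.0013, -1], [-0.0013, 0.004, 0.1133, 0, 0, -0.0013, -1], [-0.0013, 0.004, 0.1493, 0, 0, -0.0013, -1], [-0.0013, 0.004, 0.168, 0, 0, -0.0013, -1], [-0.0013, 0.004, 0.168, 0, 0, -0.0013, -1], [-0.0013, 0.004, 0.168, 0, 0, -0.0013, 1], [-0.0013, 0.004, 0.168, 0, 0, -0.0013, 1], [-0.0013, 0.004, 0.168, 0, 0, -0.0013, 1], [-0.0013, 0.004, 0.168, 0, 0, -0.0013, 1], [-0.0013, 0.004, 0.168, 0, 0, -0.0013, 1]],
  ],
  squeeze=25,
)

```text
time_s: 2.95
ee_pos: [0.5628, 0.057, 0.0748]
eef_rot: [3.141, 0.001, 2.792]
force: [-1.6, 0.4, 4.1]
grip_width: 0.0601
grip_force: 25.0
```

```bash
python3 -c "
from h import *
o=ctrl.get_obs();print(o['ee_pos'],o['grip_width'],o['grip_force'])
go(562.3,57,73,2.789)"
```

```text
[0.56282786 0.05695509 0.07482722] 0.060085933561978055 25.000331103801727
go [ 0.5 -0.1  1.8] [0.    0.001 0.003] t 2.95 F [-1.6  0.4  4.1]
```

Scaled: -80 mm / 750 = -0.1067, -70 mm / 750 = -0.0933.

>>> arm_command(
  plan=[
    [[0, 0, -0.04, 0, 0, 0, 1], [0, 0, -0.0933, 0, 0, 0, 1], [0, 0, -0.1067, 0, 0, 0, 1], [0, 0, -0.1067, 0, 0, 0, 1]],
  ],
)

```text
time_s: 3.35
ee_pos: [0.5632, 0.057, 0.1556]
eef_rot: [3.141, 0.003, 2.792]
force: [0.2, 0.3, -2.1]
grip_width: 0.0595
grip_force: 25.0
```

```bash
python3 - <<'E'
from h import *
o=ctrl.get_obs();print(o['ee_pos'],o['grip_width'])
go(440,310,130,3.342)
i,p,d=wrist("w2"); print(wpix(i,[.561,.057,.173]))
o=ctrl.get_obs()
z=o["ee_pos"][2]+.0192
P=wcloud(i,d);hsv=cv2.cvtColor(p,cv2.COLOR_BGR2HSV)
u,v=map(int,wpix(i,[.561,.057,z])); print(P[v,u],hsv[v,u])
r=wface(i,p,d,(v,u),z); print(r); R=Ro.from_euler("xyz",o["eef_rot"]); print("tin in tool",R.inv().apply(np.append(r[0]/1000,z)-o["ee_pos"])*1000)
E
```

```text
[0.56316469 0.05698995 0.1555847 ] 0.059540092349196674
go [202.5 195.5  25.3] [ 0.     0.003 -0.55 ] t 3.35 F [ 0.2  0.3 -2.1]
(np.float64(277.05563557002256), np.float64(265.0455549548015))
[0.56025535 0.0572376  0.17459392] [ 20  13 119]
z med 21.9
(array([594.1,  56.7]), array([710.6, 425.1]), np.float64(1.2092))
tin in tool [-29.78917198  10.64250536 -19.19685524]
```

View pics/w2.png

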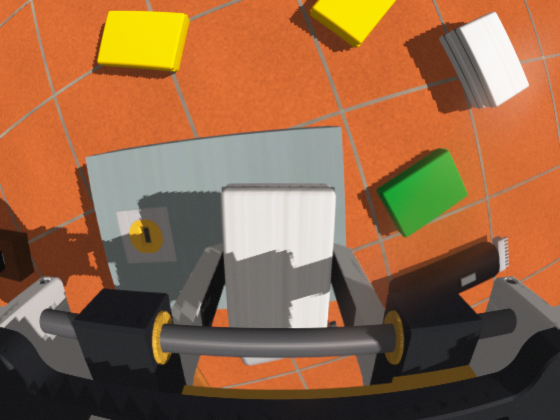

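```bash
python3 - <<'E'
from h import *
o=ctrl.get_obs(); f=np.load("w2.npz"); i=cams.camera_info("wrist"); i["world_to_cam"]=f["T"]; p=f["p"]
g=cv2.cvtColor(p,cv2.COLOR_BGR2GRAY).astype(int); print(g[178:198,240],g[178:198,280],g[178:198,315])
print(g[220,210:235],g[220,325:345])
R=Ro.from_euler("xyz",o["eef_rot"]); z=o["ee_pos"][2]+.0192
for uv in [(240,185.5),(240,190),(280,190),(315,190),(223.5,220),(334,220)]:
    q=wray(i,*uv,z); print(uv,np.round(R.inv().apply(np.append(q,z)-o["ee_pos"])*1000,1))
E
```

```text
[167 165 167 166 164 140 124 123 104 101 120 134 160 190 210 217 221 224
 227 227] [163 163 162 164 160 137 126 127 113 111 130 138 161 191 212 220 222 227
 228 230] [159 160 159 160 158 143 132 129 110  99 122 137 158 185 209 219 221 225
 229 228]
[ 78  79  78  78  78  79  78  78  78  81  81  89 117 151 184 213 225 226
 225 223 222 222 221 224 224] [229 230 230 231 231 232 236 238 235 210 168 158 157 158 156 158 157 159
 158 156]
(240, 185.5) [ 45.3 -19.1 -19.2]
(240, 190) [ 43.  -19.2 -19.2]
(280, 190) [ 43.    1.  -19.2]
(315, 190) [ 43.   18.8 -19.2]
(223.5, 220) [ 27.1 -28.4 -19.2]
(334, 220) [ 27.1  29.3 -19.2]
```

Scaled: 202 mm / 750 = 0.2693, 195 mm / 750 = 0.26, -0.55 rad / 6.2832 = -0.0875.

>>> arm_command(
  plan=[
    [[0.2693, 0.26, 0.0133, 0, 0, -0.0875, 1], [0.2693, 0.26, 0.0133, 0, 0, -0.0875, 1], [0.2693, 0.26, 0.0133, 0, 0, -0.0875, 1], [0.2693, 0.26, 0.0133, 0, 0, -0.0875, 1], [0.2693, 0.26, 0.0133, 0, 0, -0.0875, 1], [0.2693, 0.26, 0.0133, 0, 0, -0.0875, 1], [0.2693, 0.26, 0.0133, 0, 0, -0.0875, 1], [0.2693, 0.26, 0.0133, 0, 0, -0.0875, 1]],
  ],
)

```text
time_s: 4.2
ee_pos: [0.439, 0.3092, 0.1427]
eef_rot: [-3.141, -0.002, -2.94]
force: [1.0, -0.6, -1.9]
grip_width: 0.0597
grip_force: 25.0
```

```bash
python3 - <<'E'
from h import *
o=ctrl.get_obs()
i,p,d=wrist("w3"); P=wcloud(i,d); print("exp pile px",wpix(i,[.489,.323,.048]))
go(488.5,323,130,3.342)
E
```

```text
exp pile px (np.float64(282.54678462393105), np.float64(266.82106035465694))
go [-50.9   4.4  12.9] [-0.001 -0.002 -0.   ] t 4.25 F [ 1.2 -0.2 -2.1]
```

View pics/w3.png

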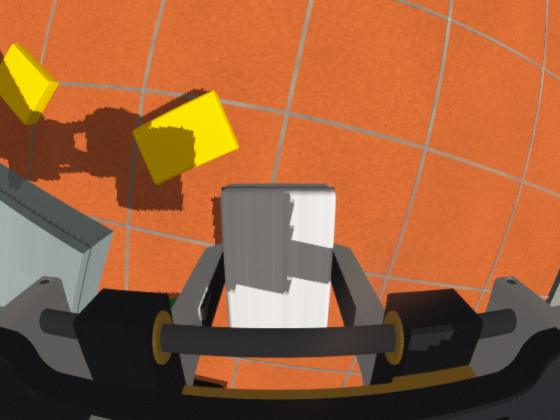

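The carried tin hides the pile, so I'll back the hand off along its x at the same yaw to see the pile in front of the tin.

Scaled: -176 mm / 750 = -0.2347, 4 mm / 750 = 0.0053.

>>> arm_command(
  plan=[
    [[-0.2347, 0.0053, 0, 0, 0, 0, 1], [-0.2347, 0.0053, 0, 0, 0, 0, 1], [-0.2347, 0.0053, 0, 0, 0, 0, 1], [-0.2347, 0.0053, 0, 0, 0, 0, 1], [-0.2347, 0.0053, 0, 0, 0, 0, 1], [-0.2347, 0.0053, 0, 0, 0, 0, 1]],
  ],
)

```text
time_s: 4.85
ee_pos: [0.6117, 0.3467, 0.1429]
eef_rot: [-3.141, -0.002, -2.943]
force: [0.2, 0.7, -1.1]
grip_width: 0.0596
grip_force: 25.0
```

```bash
python3 - <<'E'
from h import *
o=ctrl.get_obs()
i,p,d=wrist("w4"); P=wcloud(i,d); u,v=wpix(i,[.489,.323,.048]); print("exp pile px",u,v)
r=wface(i,p,d,(int(v),int(u)),.048,vmin=120); print(r)
r=wface(i,p,d,(int(v),int(u)),.048,vmin=80); print(r)
R=Ro.from_euler("xyz",o["eef_rot"]); print("pile in tool",np.round(R.inv().apply(np.append(r[0]/1000,.048)-o["ee_pos"])*1000,1),o["eef_rot"])
cv2.imwrite("pics/w4c.png",cv2.resize(p[60:320,150:420],None,fx=2,fy=2))
E
```

```text
exp pile px 280.17293680717114 67.00017346193951
z med 46.8
(array([490.3, 323.6]), array([88.8, 58.8]), np.float64(0.2012))
z med 46.8
(array([490.4, 323.6]), array([88.8, 58.9]), np.float64(0.204))
pile in tool [123.3   1.3  95.1] [-3.14103683e+00 -1.87671390e-03 -2.94316597e+00]
```

View pics/w4c.png

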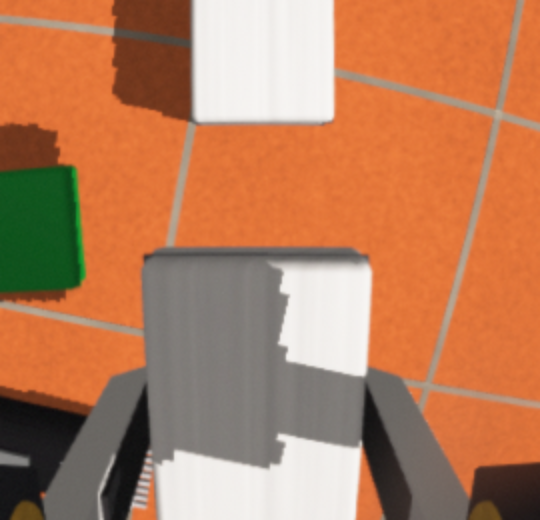

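```bash
python3 -c "
from h import *
go(488.8,323.3,75,-2.940)"
```

```text
go [124.6   0.9  68.7] [-0.    -0.001 -0.003] t 4.9 F [ 0.2  0.4 -1.3]
```

Scaled: 124.5 mm / 750 = 0.166, 100 mm / 750 = 0.1333, -0.003 rad / 6.2832 = -0.0005.

>>> arm_command(
  plan=[
    [[0.0667, 0.0013, 0, 0, 0, -0.0005, 1], [0.1333, 0.0013, 0.0133, 0, 0, -0.0005, 1], [0.166, 0.0013, 0.0467, 0, 0, -0.0005, 1], [0.166, 0.0013, 0.08, 0, 0, -0.0005, 1], [0.166, 0.0013, 0.0907, 0, 0, -0.0005, 1], [0.166, 0.0013, 0.0907, 0, 0, -0.0005, 1], [0.166, 0.0013, 0.0907, 0, 0, -0.0005, 1]],
  ],
)

```text
time_s: 5.6
ee_pos: [0.4898, 0.3246, 0.0774]
eef_rot: [3.141, 0.001, -2.939]
force: [0.2, 0.1, -1.1]
grip_width: 0.0598
grip_force: 25.0
```

```bash
python3 -c "
from h import *
go(488.8,323.3,53.3,-2.940)"
```

```text
go [ 1.2 -1.1 24.1] [0.    0.001 0.001] t 5.6 F [ 0.2  0.1 -1.1]
```

Scaled: 22 mm / 750 = 0.0293, 1.2 mm / 750 = 0.0016, 0.001 rad / 6.2832 = 0.0002.

>>> arm_command(
  plan=[
    [[0.0016, -0.0015, 0.0133, 0, 0, 0.0002, 1], [0.0016, -0.0015, 0.024, 0, 0, 0.0002, 1], [0.0016, -0.0015, 0.028, 0, 0, 0.0002, 1], [0.0016, -0.0015, 0.0293, 0, 0, 0.0002, 1], [0.0016, -0.0015, 0.0293, 0, 0, 0.0002, 1]],
  ],
)

```text
time_s: 6.1
ee_pos: [0.4882, 0.3232, 0.0542]
eef_rot: [-3.142, -0.0, -2.939]
force: [-0.3, 0.1, -1.7]
grip_width: 0.06
grip_force: 25.0
```

```bash
python3 -c "
from h import *
go(488.8,323.3,53.3,-2.940)"
```

```text
go [-0.6 -0.   0.9] [-0.    -0.     0.001] t 6.1 F [-0.3  0.1 -1.7]
```

Scaled: 1.6 mm / 750 = 0.0021, 0.8 mm / 750 = 0.0011.

>>> arm_command(
  plan=[
    [[-0.0007, 0, 0.0011, 0, 0, 0, 1], [-0.0007, 0, 0.0021, 0, 0, 0, 1], [-0.0007, 0, 0.0021, 0, 0, 0, 1]],
  ],
)

```text
time_s: 6.4
ee_pos: [0.4888, 0.3233, 0.0528]
eef_rot: [3.141, 0.0, -2.939]
force: [0.2, 0.4, -1.0]
grip_width: 0.0598
grip_force: 25.0
```

Scaled: 1.2 mm / 750 = 0.0016, 0.6 mm / 750 = 0.0008.

>>> arm_command(
  plan=[
    [[0, 0, 0.0008, 0, 0, 0, 1], [0, 0, 0.0016, 0, 0, 0, 1], [0, 0, 0.0016, 0, 0, 0, 1]],
  ],
)

```text
time_s: 6.7
ee_pos: [0.4888, 0.3234, 0.0528]
eef_rot: [3.141, 0.001, -2.939]
force: [-5.6, -4.0, 12.8]
grip_width: 0.0597
grip_force: 25.0
```

Scaled: -1 mm / 750 = -0.0013.

>>> arm_command(
  plan=[
    [[0, 0, -0.0013, 0, 0, 0, 1], [0, 0, -0.0013, 0, 0, 0, 1], [0, 0, -0.0013, 0, 0, 0, 0.2], [0, 0, -0.0013, 0, 0, 0, -0.3], [0, 0, -0.0013, 0, 0, 0, -1], [0, 0, -0.0013, 0, 0, 0, -1], [0, 0, -0.0013, 0, 0, 0, -1]],
  ],
)

```text
time_s: 7.4
ee_pos: [0.4886, 0.3232, 0.0523]
eef_rot: [-3.142, -0.0, -2.939]
force: [0.4, -0.0, 0.2]
grip_width: 0.0817
grip_force: 0.0
```

Scaled: -110 mm / 750 = -0.1467, -100 mm / 750 = -0.1333.

>>> arm_command(
  plan=[
    [[0, 0, -0.04, 0, 0, 0, -1], [0, 0, -0.0933, 0, 0, 0, -1], [-0.0533, 0, -0.1333, 0, 0, 0, -1], [-0.1067, 0, -0.1467, 0, 0, 0, -1], [-0.1467, 0, -0.1467, 0, 0, 0, -1], [-0.1467, 0, -0.1467, 0, 0, 0, -1]],
  ],
)

```text
time_s: 8.0
ee_pos: [0.5986, 0.3451, 0.1614]
eef_rot: [-3.141, -0.0, -2.941]
force: [-0.3, 0.0, -1.1]
grip_width: 0.0938
grip_force: 0.0
```

```bash
python3 - <<'E'
from h import *
o=ctrl.get_obs();print(o["ee_pos"],o["grip_width"],o["time_s"])
i,p,d=wrist("w5"); u,v=wpix(i,[.4885,.323,.072]); print("exp px",u,v)
print(wface(i,p,d,(int(v),int(u)),.072,tol=.008,vmin=80))
cv2.imwrite("pics/w5c.png",cv2.resize(p[20:260,150:420],None,fx=2,fy=2))
E
```

```text
[0.59863756 0.34513582 0.16139539] 0.09379070926058342 8.0
exp px 279.4064021774255 80.65564992771928
z med 70.8
(array([490.5, 322.5]), array([88.4, 59.1]), np.float64(0.2135))
```

View pics/w5c.png

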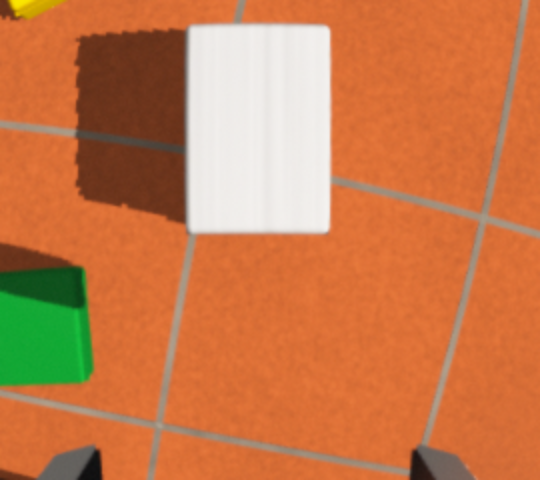

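The stacked tin lies at (490.5,322.5), about 1 mm from the pile's earlier centre. I'll check it with the fixed cameras once the arm is clear.

```bash
python3 -c "
from h import *
go(501,-321.5,180,2.721)"
```

```text
go [ 227.5 -633.9  -18.3] [-0.001 -0.001  0.622] t 8.05 F [-0.9  0.   0.2]
```

Scaled: -634 mm / 750 = -0.8453, 227 mm / 750 = 0.3027, 0.622 rad / 6.2832 = 0.099.

>>> arm_command(
  plan=[
    [[0.3027, -0.8453, -0.024, 0, 0, 0.099, -1], [0.3027, -0.8453, -0.024, 0, 0, 0.099, -1], [0.3027, -0.8453, -0.024, 0, 0, 0.099, -1], [0.3027, -0.8453, -0.024, 0, 0, 0.099, -1], [0.3027, -0.8453, -0.024, 0, 0, 0.099, -1], [0.3027, -0.8453, -0.024, 0, 0, 0.099, -1], [0.3027, -0.8453, -0.024, 0, 0, 0.099, -1], [0.3027, -0.8453, -0.024, 0, 0, 0.099, -1], [0.3027, -0.8453, -0.024, 0, 0, 0.099, -1], [0.3027, -0.8453, -0.024, 0, 0, 0.099, -1], [0.3027, -0.8453, -0.024, 0, 0, 0.099, -1], [0.3027, -0.8453, -0.024, 0, 0, 0.099, -1]],
  ],
)

```text
time_s: 9.25
ee_pos: [0.5105, -0.2496, 0.1787]
eef_rot: [3.142, 0.0, 2.722]
force: [0.4, 0.2, 1.1]
grip_width: 0.0936
grip_force: 0.0
```

>>> arm_command(
  plan=[
    [[0, 0, 0, 0, 0, 0, -1]],
  ],
)

```text
time_s: 9.35
ee_pos: [0.5099, -0.2525, 0.1785]
eef_rot: [-3.141, 0.0, 2.717]
force: [0.6, 0.8, 0.2]
grip_width: 0.0939
grip_force: 0.0
```

```bash
python3 -c "
from h import *
go(501,-321.5,180,2.721)"
```

```text
go [-20.3 -66.5  -1.5] [-0.001  0.    -0.004] t 9.35 F [0.6 0.8 0.2]
```

Scaled: -66.5 mm / 750 = -0.0887, -20 mm / 750 = -0.0267, -0.004 rad / 6.2832 = -0.0006.

>>> arm_command(
  plan=[
    [[-0.0267, -0.0887, -0.0013, 0, 0, -0.0006, -1], [-0.0267, -0.0887, -0.0013, 0, 0, -0.0006, -1], [-0.0267, -0.0887, -0.0013, 0, 0, -0.0006, -1], [-0.0267, -0.0887, -0.0013, 0, 0, -0.0006, -1]],
  ],
)

```text
time_s: 9.75
ee_pos: [0.5028, -0.3162, 0.1793]
eef_rot: [3.141, -0.001, 2.726]
force: [-0.5, 0.4, -0.2]
grip_width: 0.0938
grip_force: 0.0
```

```bash
python3 - <<'E'
from h import *
o=ctrl.get_obs();print(o["ee_pos"],o["eef_rot"])
i,p,d=wrist("w6"); u,v=map(int,wpix(i,[.501,-.3215,.07])); print("key px",u,v)
P=wcloud(i,d); hsv=cv2.cvtColor(p,cv2.COLOR_BGR2HSV); print(P[v,u],hsv[v,u])
m=comp((P[...,2]>.06)&(P[...,2]<.08)&(hsv[...,2]<110),(v,u)); vv,uu=np.nonzero(m); print("key",np.median(P[m][:,2]),rect(wray(i,uu,vv,.070)),m.sum())
m=comp((abs(P[...,2]-.034)<.008),(v+35,u+20)) ; vv,uu=np.nonzero(m); print("block",np.median(P[m][:,2]),rect(wray(i,uu,vv,.034)),m.sum())
a=p[max(v-80,0):v+80,u-100:u+100]
t,td=cams.camera("top"); s,sd=cams.camera("side"); np.savez("t2.npz",t=t,td=td,s=s,sd=sd)
b=s[100:170,180:260]; c=t[215:290,85:165]
H=480
rz=lambda x:cv2.resize(x,(int(x.shape[1]*300/x.shape[0]),300),interpolation=cv2.INTER_CUBIC)
row=np.hstack([rz(b),rz(c)]); A=rz(a); W=max(row.shape[1],A.shape[1])
pad=lambda x:np.pad(x,((0,0),(0,W-x.shape[1]),(0,0)))
cv2.imwrite("pics/c7.png",np.vstack([pad(row),pad(A)]))
it=cams.camera_info("top"); Pt=cloud(it,td); m=comp(abs(Pt[...,2]-.072)<.006,(250,118)); vv,uu=np.nonzero(m); print("stack top",rect([back(it,x,y,z=.072)[:2] for x,y in zip(uu,vv)]))
i2=cams.camera_info("side"); Pt=cloud(i2,sd); m=comp(abs(Pt[...,2]-.072)<.006,(126,219)); vv,uu=np.nonzero(m); print("stack side",rect([back(i2,x,y,z=.072)[:2] for x,y in zip(uu,vv)]))
E
```

```text
[ 0.50284055 -0.3162053   0.17930724] [ 3.14121025e+00 -5.61534805e-04  2.72575519e+00]
key px 271 208
[ 0.50062278 -0.32186876  0.06933475] [150   9  29]
key 0.06834226576546534 (array([ 501.7, -324.3]), array([30.5,  9.1]), np.float64(-0.4176)) 308
block -0.00044577426051795044 (array([ 635. , -352.6]), array([1423.5,  852.9]), np.float64(1.1444)) 230955
stack top (array([487.3, 322.4]), array([89.7, 61.5]), np.float64(0.2015))
stack side (array([686.5, 278.8]), array([2052.6, 1512.8]), np.float64(-0.1823))
```

View pics/c7.png

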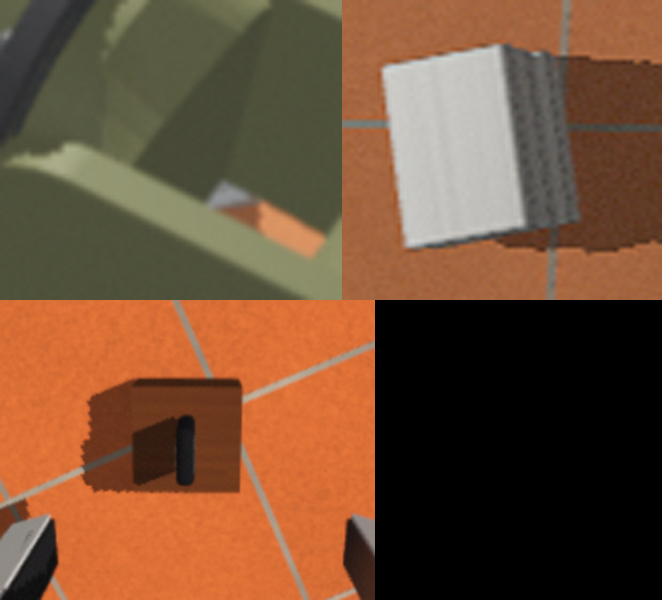

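The stack looks square in the top crop: three aligned layers, with its centre about 1 mm from before. The key head is seen edge-on at (271,208) in the block. I'll go closer and measure the key again.

```bash
python3 -c "
from h import *
go(501.2,-322.8,120,2.724)"
```

```text
go [-0.9 -7.1 59.6] [0.    0.    0.003] t 9.9 F [0.  1.  1.1]
```

Scaled: 59 mm / 750 = 0.0787, 35 mm / 750 = 0.0467, 0.003 rad / 6.2832 = 0.0005.

>>> arm_command(
  plan=[
    [[-0.0013, -0.0093, 0.0467, 0, 0, 0.0005, -1], [-0.0013, -0.0093, 0.0787, 0, 0, 0.0005, -1], [-0.0013, -0.0093, 0.0787, 0, 0, 0.0005, -1], [-0.0013, -0.0093, 0.0787, 0, 0, 0.0005, -1]],
  ],
)

```text
time_s: 10.3
ee_pos: [0.5015, -0.3236, 0.1214]
eef_rot: [-3.142, 0.0, 2.724]
force: [0.6, -1.2, 1.4]
grip_width: 0.0941
grip_force: 0.0
```

```bash
cat >> h.py <<'E'
def wkey(i,p,d,z=.07,xy0=(.501,-.323)):
    o=ctrl.get_obs(); R=Ro.from_euler("xyz",o["eef_rot"])
    u,v=map(int,wpix(i,[*xy0,z])); P=wcloud(i,d); hsv=cv2.cvtColor(p,cv2.COLOR_BGR2HSV)
    m=comp((abs(P[...,2]-z)<.012)&(hsv[...,2]<110),(v,u)); vv,uu=np.nonzero(m); r=rect(wray(i,uu,vv,z))
    print("key px",u,v,"z",np.percentile(P[m][:,2],[10,50,90]),r,m.sum(),"in tool",np.round(R.inv().apply(np.append(r[0]/1000,z)-o["ee_pos"])*1000,1),o["ee_pos"])
E
python3 - <<'E'
from h import *
i,p,d=wrist("w7"); wkey(i,p,d)
go(501.2,-322.8,120,2.724)
E
```

```text
key px 278 227 z [0.06516749 0.06833222 0.06938533] (array([ 501.1, -324. ]), array([30.7,  9. ]), np.float64(-0.4232)) 484 in tool [ 0.7 -0.3 52.1] [ 0.50175379 -0.32392311  0.12207799]
go [1.  0.8 2.1] [-0.     0.002 -0.001] t 10.35 F [-0.2  0.1  0.9]
```

Scaled: 81 mm / 750 = 0.108, 70 mm / 750 = 0.0933, 0.002 rad / 6.2832 = 0.0003.

>>> arm_command(
  plan=[
    [[0.0007, -0.0003, 0.0533, 0, 0, 0.0003, -1], [0.0007, -0.0003, 0.0933, 0, 0, 0.0003, -1], [0.0007, -0.0003, 0.108, 0, 0, 0.0003, -1], [0.0007, -0.0003, 0.108, 0, 0, 0.0003, 0], [0.0007, -0.0003, 0.108, 0, 0, 0.0003, 0.5]],
  ],
)

```text
time_s: 10.85
ee_pos: [0.5014, -0.3246, 0.0415]
eef_rot: [-3.141, 0.003, 2.721]
force: [0.3, -1.0, 0.3]
grip_width: 0.0816
grip_force: 0.0
```

```bash
python3 - <<'E'
from h import *
i,p,d=wrist("w8"); wkey(i,p,d,xy0=(.501,-.324))
o=ctrl.get_obs(); print(o["grip_width"]); go(501.2,-323.7,40,2.7215)
E
```

```text
key px 278 276 z [0.06505965 0.06830386 0.06934959] (array([ 499.9, -323.7]), array([33. ,  8.9]), np.float64(-0.4288)) 948 in tool [  1.7   0.3 -28.4] [ 0.50141649 -0.32468161  0.0416405 ]
0.07752918223727137
go [0.6 0.8 1.6] [-0.001  0.003 -0.001] t 10.9 F [ 0.7 -0.2  0.3]
```

Scaled: 1.5 mm / 750 = 0.002, 0.5 mm / 750 = 0.0007, -0.002 rad / 6.2832 = -0.0003.

>>> arm_command(
  plan=[
    [[0.0007, 0.0007, 0.002, 0, -0.0003, 0, 1], [0.0007, 0.0007, 0.002, 0, -0.0003, 0, 1], [0.0007, 0.0007, 0.002, 0, -0.0003, 0, 1], [0.0007, 0.0007, 0.002, 0, -0.0003, 0, 1], [0.0007, 0.0007, 0.002, 0, -0.0003, 0, 1], [0.0007, 0.0007, 0.002, 0, -0.0003, 0, 1], [0.0007, 0.0007, 0.002, 0, -0.0003, 0, 1], [0.0007, 0.0007, 0.002, 0, -0.0003, 0, 1], [0.0007, 0.0007, 0.002, 0, -0.0003, 0, 1], [0.0007, 0.0007, 0.002, 0, -0.0003, 0, 1]],
  ],
  squeeze=50,
)

```text
time_s: 11.9
ee_pos: [0.5002, -0.3234, 0.038]
eef_rot: [-3.142, 0.002, 2.721]
force: [-0.9, 0.1, -0.5]
grip_width: 0.0088
grip_force: 50.0
```

```bash
python3 - <<'E'
from h import *
i,p,d=wrist("w9"); wkey(i,p,d,xy0=(.501,-.324))
o=ctrl.get_obs(); print(o["grip_width"],o["grip_force"],o["ee_pos"],o["eef_rot"],o["force"],o["moment"])
E
```

```text
key px 277 282 z [0.06474773 0.06853585 0.07658598] (array([ 501.4, -318.1]), array([32.5, 24. ]), np.float64(-0.2803)) 1381 in tool [  1.    5.3 -32. ] [ 0.5002423  -0.3233976   0.03799045]
0.008540671453972084 49.999855756759644 [ 0.5002423  -0.3233976   0.03799045] [3.14155211e+00 1.96292446e-03 2.72080179e+00] [-0.77324252 -0.21154636 -0.42509818] [-0.00972139 -0.11444939 -0.00149667]
```

Scaled: -105 mm / 750 = -0.14, -80 mm / 750 = -0.1067.

>>> arm_command(
  plan=[
    [[0, 0, -0.02, 0, 0, 0, 1], [0, 0, -0.0533, 0, 0, 0, 1], [0, 0, -0.1067, 0, 0, 0, 1], [0, 0, -0.14, 0, 0, 0, 1], [0, 0, -0.14, 0, 0, 0, 1]],
  ],
  squeeze=55,
)

```text
time_s: 12.45
ee_pos: [0.5014, -0.3243, 0.1481]
eef_rot: [-3.14, 0.009, 2.721]
force: [0.7, -0.7, -1.3]
grip_width: 0.0082
grip_force: 55.0
```

```bash
python3 - <<'E'
from h import *
o=ctrl.get_obs(); print(o["grip_width"],o["ee_pos"])
# 60 mm behind the lock along tool x at yaw 2.878
go(539+60*.966,-63-60*.26,135,2.878)
E
```

```text
0.008207580324313013 [ 0.50137395 -0.32430674  0.14813053]
go [ 13.2 263.3  12.6] [-0.002  0.009 -0.157] t 12.45 F [ 0.7 -0.7 -1.3]
```

Scaled: 263 mm / 750 = 0.3507, 13 mm / 750 = 0.0173, -0.157 rad / 6.2832 = -0.025.

>>> arm_command(
  plan=[
    [[0.0173, 0.3507, 0.016, 0, 0.0006, -0.025, 1], [0.0173, 0.3507, 0.016, 0, 0.0006, -0.025, 1], [0.0173, 0.3507, 0.016, 0, 0.0006, -0.025, 1], [0.0173, 0.3507, 0.016, 0, 0.0006, -0.025, 1], [0.0173, 0.3507, 0.016, 0, 0.0006, -0.025, 1], [0.0173, 0.3507, 0.016, 0, 0.0006, -0.025, 1], [0.0173, 0.3507, 0.016, 0, 0.0006, -0.025, 1], [0.0173, 0.3507, 0.016, 0, 0.0006, -0.025, 1]],
  ],
)

```text
time_s: 13.25
ee_pos: [0.5952, -0.079, 0.1309]
eef_rot: [-3.141, -0.002, 2.878]
force: [-0.1, -0.9, 0.6]
grip_width: 0.0086
grip_force: 55.0
```

```bash
python3 - <<'E'
from h import *
o=ctrl.get_obs(); print(o["grip_width"],o["ee_pos"],o["eef_rot"])
i,p,d=wrist("w10"); wlock(i,p,d)
u,v=map(int,wpix(i,[.539,-.062,.072])); print(u,v)
a=p[v-50:v+170,u-110:u+110]; cv2.imwrite("pics/c10.png",cv2.resize(a,None,fx=2.7,fy=2.7,interpolation=cv2.INTER_CUBIC)); print("crop",u-110,v-50)
E
```

```text
0.008589074082110118 [ 0.59523038 -0.07897109  0.13088313] [-3.14128687e+00 -2.42492412e-03  2.87752271e+00]
lock centre [540.7 -63.8] r 1.12 (array([540.8, -63.7]), array([32.2, 30.9]), np.float64(1.3084))
 slot [540.3 -63.6] [12.5  4.4] -0.2625 124
280 148
crop 170 98
```

View pics/c10.png

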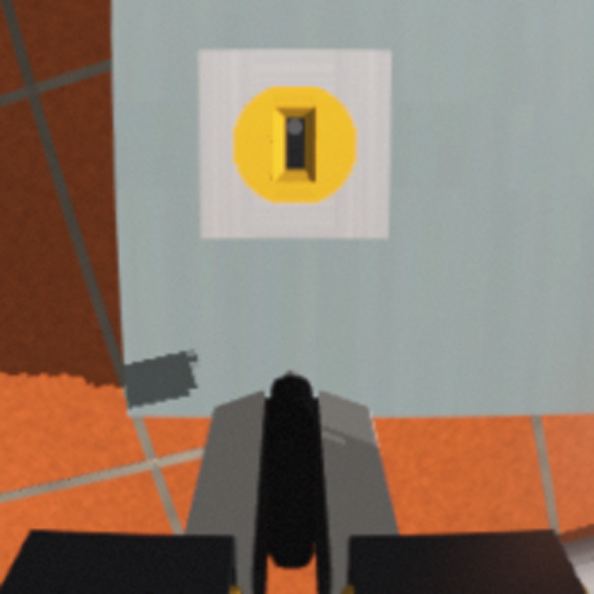

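The lock disc's centre is at crop (295,145). The key head lies along the slot direction, from crop (292,375) to (292,567). Next I'll work out where the key sits in the hand.

```bash
python3 - <<'E'
from h import *
f=np.load("w10.npz"); i=cams.camera_info("wrist"); i["world_to_cam"]=f["T"]; p=f["p"]; o=ctrl.get_obs(); R=Ro.from_euler("xyz",o["eef_rot"])
g=p.max(2).astype(int); print("col",g[228:250,278]); print("row270",g[270,262:296]); print("row 290..",g[296:318,278])
z=o["ee_pos"][2]+.032
for uv in [(278,238),(278,308),(268.5,270),(287.5,270)]:
    q=wray(i,*uv,z); print(uv,np.round(R.inv().apply(np.append(q,z)-o["ee_pos"])*1000,1))
print("lock in tool",R.inv().apply(np.array([.5406,-.0637,.072])-o["ee_pos"])*1000)
E
```

```text
col [164 164 165 164 164 165 161 136  99  43  17  16  14  13  14  17  13  15
  13  13  15  14]
row270 [95 96 92 86 45 21 16 17 12 13 13 11 14 10 14 13 15 14 13 12 16 14 14 12
 16 18 16 38 88 96 95 93 94 94]
row 290.. [ 13  14  12  17  14  15  13  13  15  14  15  29 102 189 205 206 205 205
 205 207 211 209]
(278, 238) [ 23.3   0.1 -31.9]
(278, 308) [-16.2   0.2 -32. ]
(268.5, 270) [  6.2  -4.6 -32. ]
(287.5, 270) [  6.3   4.9 -32. ]
lock in tool [56.65782483  0.9688737  59.11227489]
```

Scaled: 57.8 mm / 750 = 0.0771, 30 mm / 750 = 0.04, -0.001 rad / 6.2832 = -0.0002.

>>> arm_command(
  plan=[
    [[0.04, 0.0012, 0.0067, 0, 0, -0.0002, 1], [0.0771, 0.0012, 0.02, 0, 0, -0.0002, 1], [0.0771, 0.0012, 0.0293, 0, 0, -0.0002, 1], [0.0771, 0.0012, 0.0293, 0, 0, -0.0002, 1], [0.0771, 0.0012, 0.0293, 0, 0, -0.0002, 1]],
  ],
)

```text
time_s: 13.8
ee_pos: [0.5407, -0.0631, 0.1096]
eef_rot: [3.142, -0.001, 2.878]
force: [0.2, 0.3, -0.2]
grip_width: 0.0085
grip_force: 55.0
```

```bash
python3 - <<'E'
from h import *
# TCP target: lock - key offset(-1.1,0.1) at yaw 2.879
x=np.array([np.cos(2.879),np.sin(2.879)]); y=np.array([np.sin(2.879),-np.cos(2.879)])
t=np.array([540.6,-63.7])+1.1*x-0.1*y; print(t); go(*t,103,2.879)
p,d=cams.camera("side"); cv2.imwrite("pics/c11.png",cv2.resize(p[150:270,200:340],None,fx=4,fy=4,interpolation=cv2.INTER_CUBIC))
E
```

```text
[539.51174925 -63.5110283 ]
go [ 1.  -0.7  6.6] [ 0.    -0.001 -0.001] t 13.8 F [ 0.2  0.3 -0.2]
```

View pics/c11.png

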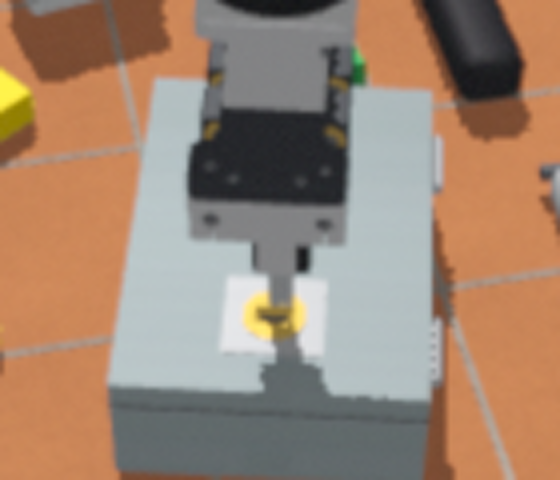

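That makes 11 pictures viewed, one over the limit of 10, so I'll view no more. It shows the key above the slot. From here I go by force and pose readings only.

Scaled: 10.5 mm / 750 = 0.014, 9 mm / 750 = 0.012, -0.001 rad / 6.2832 = -0.0002.

>>> arm_command(
  plan=[
    [[0.0013, -0.0009, 0.0053, 0, 0, -0.0002, 1], [0.0013, -0.0009, 0.0093, 0, 0, -0.0002, 1], [0.0013, -0.0009, 0.012, 0, 0, -0.0002, 1], [0.0013, -0.0009, 0.014, 0, 0, -0.0002, 1], [0.0013, -0.0009, 0.014, 0, 0, -0.0002, 1]],
  ],
)

```text
time_s: 14.35
ee_pos: [0.5388, -0.0624, 0.0983]
eef_rot: [-3.142, -0.002, 2.88]
force: [-0.3, 0.4, -1.0]
grip_width: 0.0089
grip_force: 55.0
```

Scaled: 5 mm / 750 = 0.0067, 3.5 mm / 750 = 0.0047.

>>> arm_command(
  plan=[
    [[-0.0007, -0.0007, 0.0013, 0, 0, 0, 1], [-0.0009, -0.0008, 0.0027, 0, 0, 0, 1], [-0.0009, -0.0008, 0.0047, 0, 0, 0, 1], [-0.0009, -0.0008, 0.0067, 0, 0, 0, 1], [-0.0009, -0.0008, 0.0067, 0, 0, 0, 1]],
  ],
)

```text
time_s: 14.85
ee_pos: [0.5388, -0.0631, 0.093]
eef_rot: [-3.142, -0.004, 2.88]
force: [-4.0, 0.6, -0.8]
grip_width: 0.0089
grip_force: 55.0
```

```bash
python3 -c "
from h import *
o=ctrl.get_obs(); print(np.round(o['ee_pos']*1000,1),o['eef_rot'],o['force'],o['moment'],o['grip_width'])"
```

```text
[538.8 -63.1  93. ] [-3.14152425 -0.0036822   2.8798047 ] [-3.96933517  0.61585279 -0.81473655] [ 0.25003334  0.67172501 -0.03223535] 0.008878715654320713
```

Scaled: 4 mm / 750 = 0.0053, 2 mm / 750 = 0.0027, 0.003 rad / 6.2832 = 0.0005.

>>> arm_command(
  plan=[
    [[0.0011, 0, 0, 0, 0.0005, 0, 1], [0.0011, 0, 0.0027, 0, 0.0005, 0, 1], [0.0011, 0, 0.0053, 0, 0.0005, 0, 1], [0.0011, 0, 0.0053, 0, 0.0005, 0, 1]],
  ],
)

```text
time_s: 15.25
ee_pos: [0.5385, -0.063, 0.0893]
eef_rot: [3.142, -0.005, 2.88]
force: [-3.3, 1.4, -0.1]
grip_width: 0.0084
grip_force: 55.0
```

```bash
python3 -c "
from h import *
o=ctrl.get_obs(); print(np.round(o['ee_pos']*1000,1),o['eef_rot'],o['force'],o['moment'],o['grip_width'])"
```

```text
[538.5 -63.   89.3] [ 3.14158978 -0.00533375  2.87977376] [-3.28476301  1.42243105 -0.07783165] [ 0.18110689  0.45711722 -0.03637842] 0.008442064476407909
```

Scaled: 7.5 mm / 750 = 0.01, 6 mm / 750 = 0.008, 0.004 rad / 6.2832 = 0.0006.

>>> arm_command(
  plan=[
    [[0.0008, -0.0003, 0.002, 0, 0.0006, 0, 1], [0.0008, -0.0003, 0.004, 0, 0.0006, 0, 1], [0.0008, -0.0003, 0.006, 0, 0.0006, 0, 1], [0.0008, -0.0003, 0.008, 0, 0.0006, 0, 1], [0.0008, -0.0003, 0.01, 0, 0.0006, 0, 1]],
  ],
)

```text
time_s: 15.75
ee_pos: [0.5382, -0.0631, 0.0823]
eef_rot: [3.142, -0.008, 2.88]
force: [-0.6, -0.5, 5.4]
grip_width: 0.0082
grip_force: 55.0
```

```bash
python3 -c "
from h import *
o=ctrl.get_obs(); print(np.round(o['ee_pos']*1000,1),o['eef_rot'],o['force'],o['moment'],o['grip_width'])"
```

```text
[538.2 -63.1  82.3] [ 3.14156322 -0.00808386  2.87978004] [-0.58796859 -0.48528631  5.37791922] [ 0.03711381 -0.13273312 -0.03982843] 0.008199625116169047
```

Scaled: 6.2 mm / 750 = 0.0083, 5.5 mm / 750 = 0.0073, -0.004 rad / 6.2832 = -0.0006.

>>> arm_command(
  plan=[
    [[0, 0, 0.002, 0, -0.0006, 0, 1], [0, 0, 0.004, 0, -0.0011, 0, 1], [0, 0, 0.006, 0, -0.0011, 0, 1], [0, 0, 0.0073, 0, -0.0011, 0, 1], [0, 0, 0.0083, 0, -0.0011, 0, 1], [0, 0, 0.0083, 0, -0.0011, 0, 1]],
  ],
)

```text
time_s: 16.35
ee_pos: [0.5381, -0.0631, 0.0761]
eef_rot: [3.142, -0.001, 2.88]
force: [-0.6, 0.2, 3.7]
grip_width: 0.0087
grip_force: 55.0
```

```bash
python3 -c "
from h import *
o=ctrl.get_obs(); print(np.round(o['ee_pos']*1000,1),o['eef_rot'],o['force'],o['moment'],o['grip_width'])"
```

```text
[538.1 -63.1  76.1] [ 3.14154044e+00 -1.23943666e-03  2.87972853e+00] [-0.59502276  0.24683573  3.73957047] [ 0.00966285 -0.02970509 -0.01411324] 0.008689793349744238
```

Scaled: 1 mm / 750 = 0.0013, 0.5 mm / 750 = 0.0007.

>>> arm_command(
  plan=[
    [[0, 0, 0.0007, 0, 0, 0, 1], [0, 0, 0.0013, 0, 0, 0, 1], [0, 0, 0.0013, 0, 0, 0, 1]],
  ],
)

```text
time_s: 16.65
ee_pos: [0.5382, -0.0631, 0.0759]
eef_rot: [3.142, -0.001, 2.88]
force: [-3.9, 0.9, 12.3]
grip_width: 0.0085
grip_force: 55.0
```

Scaled: 0.8 mm / 750 = 0.0011, 0.5 mm / 750 = 0.0007.

>>> arm_command(
  plan=[
    [[0, 0, 0.0007, 0, 0, 0, 1], [0, 0, 0.0011, 0, 0, 0, 1], [0, 0, 0.0011, 0, 0, 0, 1]],
  ],
)

```text
time_s: 16.95
ee_pos: [0.5383, -0.0631, 0.0757]
eef_rot: [3.142, -0.001, 2.88]
force: [-8.5, 1.8, 21.2]
grip_width: 0.0086
grip_force: 55.0
```

The key is home: the shoulder is in contact, force climbs steeply to 21 N against at most 8 N for the pins, and the TCP height is as expected. Now I turn it about the lock's axis while keeping a light downward push.

Scaled: 0.9 mm / 750 = 0.0012, 0.45 mm / 750 = 0.0006, 0.98 rad / 6.2832 = 0.156.

>>> arm_command(
  plan=[
    [[0, 0, -0.0011, 0, 0, 0, 1], [0, 0.0002, -0.0011, 0, 0, 0.0223, 1], [0, 0.0004, -0.0011, 0, 0, 0.0446, 1], [-0.0001, 0.0006, -0.0011, 0, 0, 0.0668, 1], [-0.0003, 0.0008, -0.0011, 0, 0, 0.0891, 1], [-0.0004, 0.0009, -0.0011, 0, 0, 0.1114, 1], [-0.0005, 0.0011, -0.0011, 0, 0, 0.1337, 1], [-0.0007, 0.0012, -0.0011, 0, 0, 0.156, 1], [-0.0007, 0.0012, -0.0011, 0, 0, 0.156, 1]],
  ],
  squeeze=60,
)

```text
time_s: 17.85
ee_pos: [0.5393, -0.0617, 0.0758]
eef_rot: [3.141, -0.001, 1.895]
force: [-0.8, 4.6, 11.2]
grip_width: 0.0083
grip_force: 60.0
```

```bash
cat > st.py <<'E'
from h import *
o=ctrl.get_obs(); print(np.round(o['ee_pos']*1000,1),np.round(o['eef_rot'],4),"F",np.round(o['force'],1),"M",np.round(o['moment'],3),round(o['grip_width']*1000,2),np.round(o['qpos'],2),"turned",round(2.8797-o['eef_rot'][2]%(2*np.pi),3))
E
python3 st.py
```

```text
[539.3 -61.7  75.8] [ 3.1411e+00 -1.0000e-03  1.8948e+00] F [-0.8  4.6 11.2] M [ 0.95  -0.002  0.056] 8.33 [-0.18  0.43  1.67  0.    1.04 -0.51] turned 0.985
```

Scaled: 0.7 mm / 750 = 0.0009, 0.45 mm / 750 = 0.0006, 0.56 rad / 6.2832 = 0.0891.

>>> arm_command(
  plan=[
    [[0.0004, 0.0002, 0, 0, 0, 0.0223, 1], [0.0004, 0.0004, 0, 0, 0, 0.0446, 1], [0.0004, 0.0006, 0, 0, 0, 0.0668, 1], [0.0003, 0.0008, 0, 0, 0, 0.0891, 1], [0.0001, 0.0009, 0, 0, 0, 0.105, 1], [0.0001, 0.0009, 0, 0, 0, 0.105, 1]],
  ],
)

```text
time_s: 18.45
ee_pos: [0.5402, -0.0618, 0.0759]
eef_rot: [3.141, -0.001, 1.236]
force: [1.3, 3.4, 9.8]
grip_width: 0.0088
grip_force: 60.0
```

```bash
python3 st.py
```

```text
[540.2 -61.8  75.9] [ 3.1410e+00 -8.0000e-04  1.2363e+00] F [1.3 3.4 9.8] M [ 0.457 -0.308  0.049] 8.84 [-0.18  0.43  1.67  0.    1.04  0.15] turned 1.643
```

Scaled: 0.1 mm / 750 = 0.0001, 0.08 rad / 6.2832 = 0.0127.

>>> arm_command(
  plan=[
    [[0, 0.0001, 0, 0, 0, 0.0127, 1], [0, 0.0001, 0, 0, 0, 0.0127, 1]],
  ],
)

```text
time_s: 18.65
ee_pos: [0.5402, -0.0618, 0.0759]
eef_rot: [3.141, -0.001, 1.157]
force: [1.5, 2.6, 9.2]
grip_width: 0.0083
grip_force: 60.0
```

```bash
python3 st.py
```

```text
[540.2 -61.8  75.9] [ 3.1411e+00 -8.0000e-04  1.1573e+00] F [1.5 2.6 9.2] M [ 0.447 -0.229  0.106] 8.29 [-0.18  0.43  1.67  0.    1.04  0.23] turned 1.722
```

Scaled: 0.1 mm / 750 = 0.0001, 0.07 rad / 6.2832 = 0.0111.

>>> arm_command(
  plan=[
    [[0, 0.0001, 0, 0, 0, 0.0111, 1], [0, 0.0001, 0, 0, 0, 0.0111, 1]],
  ],
)

```text
time_s: 18.85
ee_pos: [0.5404, -0.0618, 0.0759]
eef_rot: [3.141, -0.001, 1.088]
force: [1.4, 2.1, 9.5]
grip_width: 0.0088
grip_force: 60.0
```

```bash
python3 st.py
```

```text
[540.4 -61.8  75.9] [ 3.141e+00 -8.000e-04  1.088e+00] F [1.4 2.1 9.5] M [ 0.391 -0.302  0.276] 8.85 [-0.18  0.43  1.67  0.    1.04  0.3 ] turned 1.792
```

Mz jumped to 0.28 N·m, well above the spring's 0.11, so the plug is against its stop. I'll hold for a moment to confirm it stays there.

Scaled: 0.02 rad / 6.2832 = 0.0032.

>>> arm_command(
  plan=[
    [[0, 0, 0, 0, 0, 0.0032, 1], [0, 0, 0, 0, 0, 0.0032, 1], [0, 0, 0, 0, 0, 0.0032, 1], [0, 0, 0, 0, 0, 0.0032, 1], [0, 0, 0, 0, 0, 0.0032, 1], [0, 0, 0, 0, 0, 0.0032, 1]],
  ],
)

```text
time_s: 19.45
ee_pos: [0.5404, -0.0618, 0.0759]
eef_rot: [3.141, -0.001, 1.07]
force: [1.8, 2.3, 9.0]
grip_width: 0.0085
grip_force: 60.1
```

```bash
python3 st.py; python3 - <<'E'
from h import *
it=cams.camera_info("top"); t,td=cams.camera("top"); P=cloud(it,td); m=comp(abs(P[...,2]-.072)<.006,(250,118)); vv,uu=np.nonzero(m)
print("stack top",rect([back(it,x,y,z=.072)[:2] for x,y in zip(uu,vv)]),m.sum())
b=np.load("top0.npz")["p"]; D=cv2.absdiff(b,t).max(2)
for n,(v0,v1,u0,u1) in dict(clipper=(125,158,130,220),trimmer=(122,146,248,315),brush=(110,152,338,447),green=(178,212,158,206),yel1=(278,322,152,208),yel2=(298,346,262,318)).items(): print(n,round((D[v0:v1,u0:u1]>60).mean(),3))
E
```

```text
[540.4 -61.8  75.9] [ 3.1410e+00 -7.0000e-04  1.0705e+00] F [1.8 2.3 9. ] M [ 0.396 -0.368  0.391] 8.51 [-0.18  0.43  1.67  0.    1.04  0.32] turned 1.809
stack top (array([487.3, 322.5]), array([89.6, 61.6]), np.float64(0.1948)) 1481
clipper 0.0
trimmer 0.0
brush 0.0
green 0.0
yel1 0.0
yel2 0.624
```

```bash
python3 -c "
from h import *
print(ctrl.hand_in())"
```

```text
the job is handed in; nothing more can be done
None
```

I handed the job in at about 19.5 s: tin_top is stacked on the pile within about 1 mm, and the key is fully home, turned clockwise to its stop and still gripped; the clipper, trimmer and brush have not moved, but I viewed 11 pictures, one over the limit of 10.

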